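# Pop the long battery pack out of its press-to-release charger

## Robot

A 7-joint arm with a two-finger parallel gripper is mounted at the origin on a cart in front of the work surface, level with it; the furniture and walls round the work are solid. World frame = base frame: x ahead of the robot, y to its left, z up, the work surface at z = 0. Lengths are in m, angles in rad, forces in N, time in s.
With the tool pointing down it reaches from about 0.4 to 0.85 m from the base axis. Payload 4.5 kg.
Tool frame: the origin (TCP) lies midway between the tips of the shut fingers; the grasp point (between the pads) lies behind it (r.grip_point_offset is the z of the grasp point in the tool frame, in m); z points along the fingers, y is the line along which they close (so a half turn about z gives the same grasp; the last joint's range is limited). The gripper opens to 88 mm and grips with 3 to 60 N. Pads are 18 mm wide; open, the fingers measure 123 mm over their backs; the gripper's body (75 mm by 187 mm) begins 45 mm behind the grasp point.
Start: joints at [-1.156, 0.689, -0.195, 1.565, 0.157, 0.902, -0.215], TCP at [0.232, 0.58, 0.217] pointing down, gripper open.
Joint ranges: [-3.01, 3.01], [-0.46, 2.08], [-1.47, 1.51], [0.13, 2.56], [-1, 4.14], [0.04, 2.09], [-2.66, 2.66]. Speed limits (rad/s): [2.57, 2.57, 3.14, 3.14, 3.14, 3.14, 3.14].

## Interface

Orientations are given as a unit quaternion [x, y, z, w].
In Python, from plant import r, optics, workorder gives the robot as it stands.
- The arm moves only by the shell command python3 -m creep 'ROWS' [FORCE]. ROWS is JSON, a list of rows, each an object of numbers: "grip": the gripper command: -1 is shut, 1 is fully open, values between are in proportion; "tx", "ty", "tz": the shift along the tool's x, y, z in cm; "spin": the turn about the tool's z in degrees. In form: [{"grip": .., "tx": .., "ty": .., "tz": .., "spin": ..}, ...]. A call has 1 to 8 rows; each row shifts and turns the commanded pose from where the row before left it, along the tool's axes as they then stand; what a row does not reach is not made up. A row lasts 1/12 s, in which the tool goes at most 41.7 mm and 7.16 degrees, less where a joint would pass 70% of its speed; a pose out of reach is approached as far as the arm can. A call with a gripper value outside its range is refused whole. The fingers move at their own pace and stop on an object; FORCE is the grip in N (left out, the last holds). Time passes only in rows, so rows that do not move let the fingers close. It gives the time, the measured TCP pose, the force, the opening and the grip force at its end, in the units of the state.
- r.get_state(): the state, without advancing time (a new reading comes with each control period).
- optics.snapshot(name): name is "side" or "top" or "wrist"; returns (picture, depth): 384x512x3 uint8, red, green, blue; 384x512 float32, m along the optical axis (not along the pixel's ray), 0 where there is no reading.
- optics.get_calibration(name): a dict with "fx", "fy", "cx", "cy" (pixels), "extrinsics" (4x4, takes a point from world to camera coordinates). Camera axes: x right, y down, z forward; pixel columns grow to the right and rows downward; lengths in m; the calibration is good to about 2 mm. A picture is of the moment at which its call begins: read the wrist's pose just before it. get_calibration takes no time and is no camera call; for the wrist camera it gives the pose at the moment of the call.
- workorder.finish_job(): hands the job in; it is judged then, once.
The state is a dict: "clock": time; "q": joint angles; "qd": joint speeds; "joint_torque": joint torques, N m; "tool_pos": TCP position; "eef_rot": TCP orientation; "contact_force": force on the tool from outside, world axes, zero at the start; "moment": the same for the moment, N m; "opening": opening from 0.0 (shut) to 1.0 (fully open); "finger_force": force on a finger pad.
Only numpy, scipy, OpenCV 4.12 (cv2) and the standard library are available. Lean on these libraries where they do the work, as an engineer would, in place of code of your own. Each camera call takes 0.05 s, during which the arm holds its last target. There are 200 camera calls.

## Task

Two battery packs sit pressed into their chargers on the counter. Press the longer pack down until it lets go and springs up, then take it out of its charger and stand it upright in the black change tray. Leave the shorter pack pressed in its charger as it is.

Things in the scene. Friction and masses are not known exactly. Their poses are not given: they have to be found in the camera images.
- long_pack: The longer battery pack: upright black block 66 mm long (x), 42 wide (y), 52 tall (z), about 0.08 kg, ribbed long sides; origin at the centre of its underside. Stands loose, 2 mm clearance a side, in a fixed grey charger (114 x 78 mm along x, y; flat top 66 mm above the counter). Latched, its underside is 17 mm above the counter and its rounded top edge only 3 mm above the charger.
- long_charger_lift (a joint): Height (m) of the sprung lift under the long pack: 0 latched, below 0 pressed in. Pressing the middle of the pack's top takes 4 to 6 N; it lets go 4 to 5 mm down, hard stop 8 mm down. Eased off, lift and pack rise in about half a second to 0.028 and stay: 31 mm of pack then stand above the charger, free to be lifted out. Pressed again it springs back up.
- short_pack: The shorter battery pack, to be left alone: same black material, 44 mm long (x), 42 wide (y), 52 tall; origin at the centre of its underside. Sits latched in a like grey charger, 92 mm long, and would spring up the same way if pressed.
- tray: Black change tray, loose, open at the top: 130 mm (x) by 200 mm (y) outside, 20 mm high, walls and floor 3 mm thick. Origin: centre of its underside, on the counter.
Mind the look-alikes: they are no part of the job. What is shaped like the long_pack but green or orange is not meant.

How it is judged:
By the outcome, as a careful person would: the job done as asked, in the order asked, and still so for the second after the job is handed in, with the robot touching nothing.
It also fails if it takes over 46 s, if anything falls off the work surface, if the arm or the gripper's body presses on something with over 40 N, if the wrist force passes 120 N, or if a joint passes its speed limit or range.

## Working session

There is one attempt and no reset: what is moved stays moved. The work goes in short steps, Python scripts to look and compute and a shell command to move; the robot and the scene stay as the last step left them, time stands still between calls to the robot, and variables do not carry over. Pictures are saved under pics/ and viewed, at most 10 in all, crops included, and the job is handed in when it is done.

```bash
mkdir -p pics; cat > h.py <<'E'
import numpy as np, cv2
from plant import r, optics, workorder
def snap(n, f=None):
    c=optics.get_calibration(n); im,d=optics.snapshot(n)
    if f: cv2.imwrite('pics/'+f, im[:,:,::-1])
    return im,d,c
def pts(d,c):
    v,u=np.mgrid[:384,:512]
    p=np.stack([(u-c['cx'])/c['fx']*d,(v-c['cy'])/c['fy']*d,d],-1)
    E=np.array(c['extrinsics']); return (p-E[:3,3])@E[:3,:3]
E
python3 - <<'E'
from h import *
a=[]
for n in('top','side'):
    im,d,c=snap(n); a.append(im); np.savez(f'{n}.npz',im=im,d=d,P=pts(d,c))
    E=np.array(c['extrinsics']); print(n,c['fx'],(-E[:3,:3].T@E[:3,3]).round(3),(d>0).mean())
cv2.imwrite('pics/a_top.png',a[0][:,:,::-1]);cv2.imwrite('pics/a_side.png',a[1][:,:,::-1])
s=r.get_state(); print(s['clock'],s['tool_pos'],s['eef_rot'],s['opening'],r.grip_point_offset)
E
```

```text
top 390.7168290193862 [0.441 0.095 1.103] 0.9960530598958334
side 442.5067598898341 [-0.658 -0.164  0.945] 0.9958038330078125
0.1 [0.23211071 0.57968133 0.21670648] [ 1.89202677e-01  9.81937729e-01 -7.97286654e-04 -8.97591947e-05] 0.9971699981761599 -0.0187
```

View pics/a_top.png

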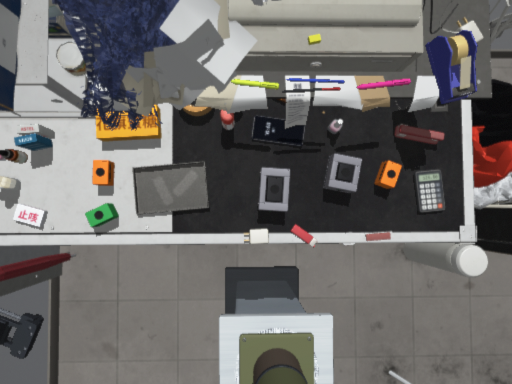

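View pics/a_side.png

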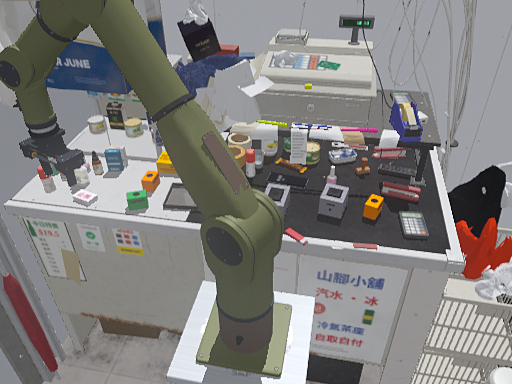

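Top view: grey chargers at (274,189), about 30x43 px (about 114 mm long), and (343,173), about 33x37 px (about 92 mm). The dark tray is at (171,188). Candidates for the pack are black in the charger at (274,189), black in the charger at (343,173), orange blocks at (102,172) and (389,174), and a green block at (101,214). I choose (274,189) and will check it in a crop and measure.

```bash
python3 - <<'E'
from h import *
z=np.load('top.npz'); im,d,P=z['im'],z['d'],z['P']
print('counter z',np.median(P[215:225,290:330,2]), 'reach tray')
Z=P[...,2]
for nm,(u0,u1,v0,v1) in dict(long=(252,300,160,220),short=(318,369,146,200)).items():
    m=np.zeros(Z.shape,np.uint8); m[v0:v1,u0:u1]=(Z[v0:v1,u0:u1]>0.045)&(Z[v0:v1,u0:u1]<0.085)
    q=P[m>0]; rc=cv2.minAreaRect((q[:,:2]*1000).astype(np.float32)); print(nm,rc,np.percentile(q[:,2],[5,50,95]).round(4))
    g=im.max(2); k=(m>0)&(g<75)
    q=P[k]; print(' pack',cv2.minAreaRect((q[:,:2]*1000).astype(np.float32)),q.mean(0).round(4),np.median(q[:,2]),k.sum())
m=np.zeros(Z.shape,bool); m[150:225,125:218]=True
m&=(Z>0.012)&(Z<0.03); q=P[m]; print('tray',cv2.minAreaRect((q[:,:2]*1000).astype(np.float32)),m.sum(),P[188,171])
cr=cv2.resize(im[140:235,120:380],None,fx=3,fy=3,interpolation=cv2.INTER_CUBIC); cv2.imwrite('pics/b.png',cr[:,:,::-1])
E
```

```text
counter z -0.0004965438144982341 reach tray
long ((499.73199462890625, 8.181766510009766), (78.20367431640625, 113.84735107421875), 85.8418197631836) [0.0618 0.0668 0.0715]
 pack ((489.35260009765625, 13.333984375), (69.1077651977539, 92.3319320678711), 86.0122299194336) [0.4999 0.0088 0.0683] 0.06954406255915418 433
short ((544.0859375, -181.70399475097656), (79.12287139892578, 92.05316925048828), 79.02420043945312) [0.0558 0.0664 0.0711]
 pack ((543.9724731445312, -176.83828735351562), (68.4195556640625, 89.98240661621094), 79.03197479248047) [ 0.5426 -0.1773  0.066 ] 0.06872906250364744 346
tray ((508.0257873535156, 291.75177001953125), (130.2725372314453, 200.50128173828125), 5.0228071212768555) 329 [0.50696112 0.29216399 0.00448587]
```

View pics/b.png

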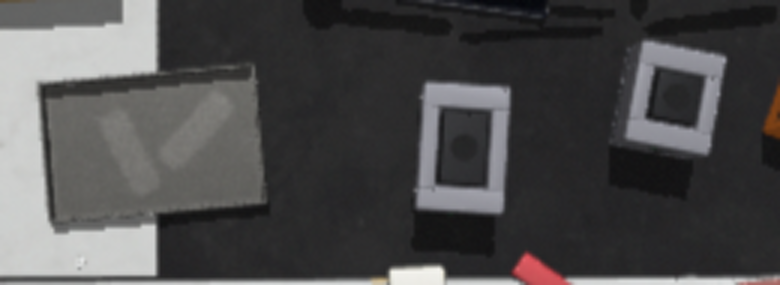

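The crop shows the black long pack in the longer charger (crop 464,147). The short one is at (676,95) and the tray at (155,147), all as chosen. Heights (0.066 and 0.0695) and sizes (114x78, 92x79, 130x200) agree with the description. Next I shut the gripper, spin -17.6° and move over the pack.

```bash
cat >> h.py <<'E'
def rel(x,y,z,ang):
    """shift in tool cm to world x,y,z; spin (deg) so that tool y lies at ang deg (mod 180)"""
    from scipy.spatial.transform import Rotation as R
    s=r.get_state(); M=R.from_quat(s['eef_rot']).as_matrix()
    t=M.T@(np.array([x,y,z])-s['tool_pos'])*100
    a=np.degrees(np.arctan2(M[1,1],M[0,1])); sp=-((ang-a+90)%180-90)
    print('t',round(s['clock'],2),'tcp',s['tool_pos'].round(4),'shift cm',t.round(2),'spin',round(sp,2),'tilt',M[:,2].round(3),'F',np.round(s['contact_force'],1),'op',round(s['opening'],3),'ff',np.round(s['finger_force'],1))
E
python3 -m creep '[{"grip":-1,"spin":-5.9},{"grip":-1,"spin":-5.9},{"grip":-1,"spin":-5.8},{"grip":-1,"tx":-1.3,"ty":-2.3},{"grip":-1,"tx":-1.3,"ty":-2.3},{"grip":-1,"tx":-1.3,"ty":-2.3},{"grip":-1,"tx":-1.3,"ty":-2.3},{"grip":-1,"tx":-1.3,"ty":-2.3}]' 20
python3 -c "from h import *; rel(.4997,.0082,.15,85.84)"
```

```text
t 0.1 tcp [0.2321 0.5797 0.2167] shift cm [-46.08 -43.1    6.75] spin -17.65 tilt [-0.    -0.002 -1.   ] F [-1.   0.2  0.1] op 0.997 ff 0.0$[0]: bad value
```

```bash

python3 -m creep '[{"grip":-1,"tx":0,"ty":0,"tz":0,"spin":-5.9},{"grip":-1,"tx":0,"ty":0,"tz":0,"spin":-5.9},{"grip":-1,"tx":0,"ty":0,"tz":0,"spin":-5.8},{"grip":-1,"tx":-1.3,"ty":-2.3,"tz":0,"spin":0},{"grip":-1,"tx":-1.3,"ty":-2.3,"tz":0,"spin":0},{"grip":-1,"tx":-1.3,"ty":-2.3,"tz":0,"spin":0},{"grip":-1,"tx":-1.3,"ty":-2.3,"tz":0,"spin":0},{"grip":-1,"tx":-1.3,"ty":-2.3,"tz":0,"spin":0}]' 20
python3 -c "from h import *; rel(.4997,.0082,.15,85.84)"
```

```text
clock: 0.77
tool_pos: [0.2889, 0.4593, 0.2171]
eef_rot: [0.037, 0.999, -0.0, -0.0]
contact_force: [1.3, -0.8, -0.6]
opening: 0.418
finger_force: 0.0
t 0.77 tcp [0.2889 0.4593 0.2171] shift cm [-24.33 -43.44   6.73] spin -0.05 tilt [-0.    -0.001 -1.   ] F [ 1.3 -0.8 -0.6] op 0.418 ff 0.0
```

```bash

R='x'; python3 -m creep '[{"grip":-1,"tx":-1.5,"ty":-2.7,"tz":0,"spin":0},{"grip":-1,"tx":-1.5,"ty":-2.7,"tz":0,"spin":0},{"grip":-1,"tx":-1.5,"ty":-2.7,"tz":0,"spin":0},{"grip":-1,"tx":-1.5,"ty":-2.7,"tz":0,"spin":0},{"grip":-1,"tx":-1.5,"ty":-2.7,"tz":0,"spin":0},{"grip":-1,"tx":-1.5,"ty":-2.7,"tz":0,"spin":0},{"grip":-1,"tx":-1.5,"ty":-2.7,"tz":0,"spin":0},{"grip":-1,"tx":-1.5,"ty":-2.7,"tz":0,"spin":0}]' >/dev/null
python3 -m creep '[{"grip":-1,"tx":-1.5,"ty":-2.7,"tz":0,"spin":0},{"grip":-1,"tx":-1.5,"ty":-2.7,"tz":0,"spin":0},{"grip":-1,"tx":-1.5,"ty":-2.7,"tz":0,"spin":0},{"grip":-1,"tx":-1.5,"ty":-2.7,"tz":0,"spin":0},{"grip":-1,"tx":-1.5,"ty":-2.7,"tz":0,"spin":0},{"grip":-1,"tx":-1.5,"ty":-2.7,"tz":0,"spin":0},{"grip":-1,"tx":-1.5,"ty":-2.7,"tz":0,"spin":0},{"grip":-1,"tx":0,"ty":0,"tz":0,"spin":0}]' >/dev/null
python3 - <<'E'
from h import *
rel(.4997,.0082,.13,85.84)
im,d,c=snap('wrist','c.png'); E=np.array(c['extrinsics'])
for p in [(.4997,.0082,.069)]:
    q=E[:3,:3]@np.array(p)+E[:3,3]; print('expect px',c['fx']*q[0]/q[2]+c['cx'],c['fy']*q[1]/q[2]+c['cy'])
P=pts(d,c); Z=P[...,2]; m=(Z>.06)&(Z<.078)&(abs(P[...,0]-.5)<.1)&(abs(P[...,1]-.008)<.08)
q=P[m]; print(cv2.minAreaRect((q[:,:2]*1000).astype(np.float32)),m.sum())
E
```

```text
t 2.1 tcp [0.4853 0.0331 0.2169] shift cm [-1.64 -2.32  8.7 ] spin -0.65 tilt [ 0.    -0.004 -1.   ] F [ 0.9 -0.6 -1. ] op 0.007 ff 0.0
expect px 234.66656676645277 180.84823378068808
((499.89178466796875, 5.710857391357422), (77.28876495361328, 113.47689819335938), 85.99536895751953) 6086
```

View pics/c.png

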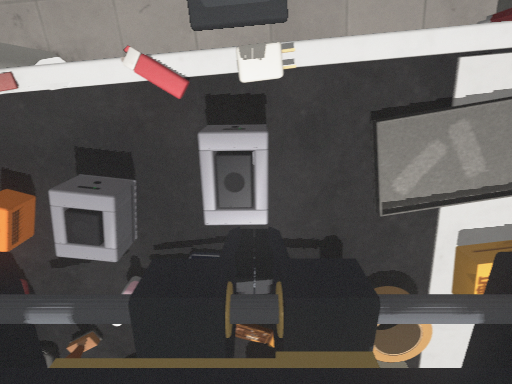

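The wrist view shows the long pack's dimple at (234,182), within 1 px of the expected (235,181), with the short pack at (84,226). I centre over it and descend to just above.

```bash

python3 -m creep '[{"grip":-1,"tx":-0.8,"ty":-1.2,"tz":0,"spin":-0.6},{"grip":-1,"tx":-0.85,"ty":-1.2,"tz":1,"spin":0},{"grip":-1,"tx":0,"ty":0,"tz":2.5,"spin":0},{"grip":-1,"tx":0,"ty":0,"tz":3,"spin":0},{"grip":-1,"tx":0,"ty":0,"tz":3,"spin":0},{"grip":-1,"tx":0,"ty":0,"tz":2.5,"spin":0},{"grip":-1,"tx":0,"ty":0,"tz":1,"spin":0},{"grip":-1,"tx":0,"ty":0,"tz":0,"spin":0}]' >/dev/null
python3 -m creep '[{"grip":-1,"tx":0,"ty":0,"tz":0,"spin":0},{"grip":-1,"tx":0,"ty":0,"tz":0,"spin":0}]' >/dev/null
python3 - <<'E'
from h import *
rel(.4998,.0072,.069,85.9)
im,d,c=snap('wrist','d.png'); E=np.array(c['extrinsics'])
q=E[:3,:3]@np.array((.4998,.0072,.069))+E[:3,3]; print('expect px',c['fx']*q[0]/q[2]+c['cx'],c['fy']*q[1]/q[2]+c['cy'],c['fx']/q[2])
E
```

```text
t 2.98 tcp [0.4985 0.0157 0.0878] shift cm [-0.18 -0.85  1.88] spin 0.51 tilt [ 0.001  0.    -1.   ] F [-0.1 -0.4  0.4] op 0.003 ff 0.0
expect px 243.10079446987348 215.79784238792064 1411.940418102864
```

View pics/d.png

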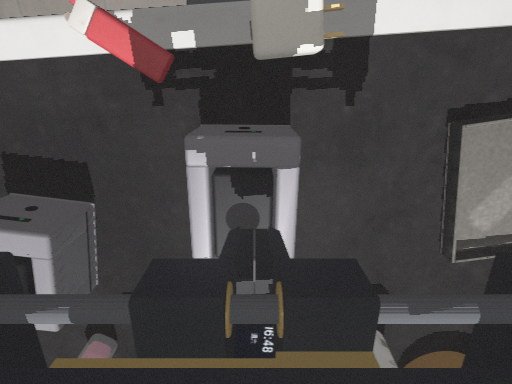

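The dimple is at (242,215), against an expected (243,216), so the target is confirmed. The tool is 8.5 mm off in y; I correct that and go on to contact.

```bash

python3 -m creep '[{"grip":-1,"tx":-0.2,"ty":-0.85,"tz":0,"spin":0.5},{"grip":-1,"tx":0,"ty":0,"tz":0,"spin":0},{"grip":-1,"tx":0,"ty":0,"tz":0.5,"spin":0},{"grip":-1,"tx":0,"ty":0,"tz":0.5,"spin":0},{"grip":-1,"tx":0,"ty":0,"tz":0.4,"spin":0},{"grip":-1,"tx":0,"ty":0,"tz":0.2,"spin":0},{"grip":-1,"tx":0,"ty":0,"tz":0,"spin":0},{"grip":-1,"tx":0,"ty":0,"tz":0,"spin":0}]' >/dev/null
python3 -c "from h import *; rel(.4998,.0072,.069,85.9)"
```

```text
t 3.7 tcp [0.4994 0.0069 0.0712] shift cm [-0.04  0.04  0.22] spin 0.0 tilt [-0.001  0.    -1.   ] F [-0.8  0.5  0.6] op 0.006 ff 0.0
```

```bash

python3 -m creep '[{"grip":-1,"tx":0,"ty":0,"tz":0.2,"spin":0},{"grip":-1,"tx":0,"ty":0,"tz":0.2,"spin":0},{"grip":-1,"tx":0,"ty":0,"tz":0.1,"spin":0},{"grip":-1,"tx":0,"ty":0,"tz":0.1,"spin":0},{"grip":-1,"tx":0,"ty":0,"tz":0.1,"spin":0},{"grip":-1,"tx":0,"ty":0,"tz":0.1,"spin":0},{"grip":-1,"tx":0,"ty":0,"tz":0,"spin":0},{"grip":-1,"tx":0,"ty":0,"tz":0,"spin":0}]' >/dev/null
python3 -c "from h import *; rel(.4998,.0072,.069,85.9)"
```

```text
t 4.37 tcp [0.4995 0.0067 0.0634] shift cm [-0.02  0.05 -0.56] spin -0.01 tilt [-0.  0. -1.] F [ 0.3  0.1 -0.2] op 0.01 ff 0.0
```

```bash

python3 -m creep '[{"grip":-1,"tx":0,"ty":0,"tz":0.1,"spin":0},{"grip":-1,"tx":0,"ty":0,"tz":0,"spin":0}]' >/dev/null
python3 - <<'E'
from h import *
rel(.4998,.0072,.069,85.9)
im,d,c=snap('wrist','e.png')
rel(.4998,.0072,.069,85.9)
E
```

```text
t 4.53 tcp [0.4996 0.0067 0.0624] shift cm [-0.02  0.05 -0.66] spin -0.02 tilt [ 0.  0. -1.] F [-0.2 -0.2 -0.1] op 0.007 ff 0.0
t 4.58 tcp [0.4995 0.0067 0.0624] shift cm [-0.02  0.05 -0.66] spin -0.02 tilt [ 0.  0. -1.] F [ 0.8 -0.1 -0.4] op 0.007 ff 0.0
```

View pics/e.png

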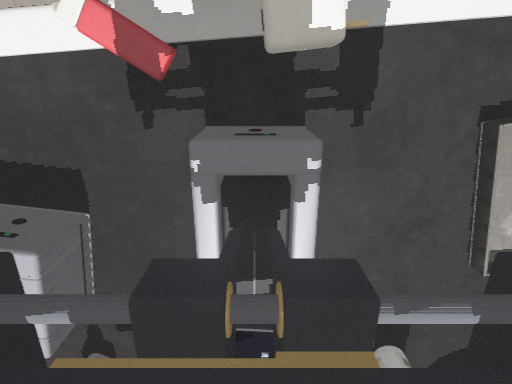

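The pack lies in shadow between the charger walls at (255,200), so its height is unclear. I check the depth there.

```bash
python3 - <<'E'
from h import *
im,d,c=snap('wrist'); P=pts(d,c)
for v in range(150,262,8): print(v,[tuple(P[v,u].round(4)) for u in (210,233,240,255)])
rel(.4998,.0072,.069,85.9)
E
```

```text
150 [(np.float64(0.4478), np.float64(-0.0157), np.float64(0.0669)), (np.float64(0.4487), np.float64(-0.0025), np.float64(0.067)), (np.float64(0.4488), np.float64(0.0016), np.float64(0.068)), (np.float64(0.4494), np.float64(0.0101), np.float64(0.0681))]
158 [(np.float64(0.4525), np.float64(-0.0163), np.float64(0.0666)), (np.float64(0.4532), np.float64(-0.0029), np.float64(0.0677)), (np.float64(0.4538), np.float64(0.0011), np.float64(0.0666)), (np.float64(0.4544), np.float64(0.0098), np.float64(0.0666))]
166 [(np.float64(0.4572), np.float64(-0.0168), np.float64(0.0671)), (np.float64(0.458), np.float64(-0.0033), np.float64(0.0678)), (np.float64(0.4583), np.float64(0.0007), np.float64(0.0676)), (np.float64(0.4592), np.float64(0.0094), np.float64(0.0666))]
174 [(np.float64(0.4619), np.float64(-0.0173), np.float64(0.0674)), (np.float64(0.463), np.float64(-0.0038), np.float64(0.067)), (np.float64(0.4637), np.float64(0.0002), np.float64(0.0655)), (np.float64(0.4169), np.float64(0.0119), np.float64(0.2308))]
182 [(np.float64(0.4669), np.float64(-0.018), np.float64(0.0671)), (np.float64(0.4672
[... 1885 characters left out ...]
), (np.float64(0.4902), np.float64(0.0072), np.float64(0.0963))]
246 [(np.float64(0.5098), np.float64(-0.0231), np.float64(0.0671)), (np.float64(0.4886), np.float64(-0.0036), np.float64(0.1059)), (np.float64(0.4901), np.float64(-0.0003), np.float64(0.1037)), (np.float64(0.4908), np.float64(0.0071), np.float64(0.1034))]
254 [(np.float64(0.5152), np.float64(-0.0237), np.float64(0.0678)), (np.float64(0.4872), np.float64(-0.0028), np.float64(0.1154)), (np.float64(0.4897), np.float64(0.0001), np.float64(0.1118)), (np.float64(0.4936), np.float64(0.0069), np.float64(0.1062))]
t 4.63 tcp [0.4995 0.0067 0.0624] shift cm [-0.03  0.06 -0.66] spin -0.02 tilt [-0.  0. -1.] F [0.6 0.6 0.4] op 0.003 ff 0.0
```

The pack is still at 0.070 with no force, and the fingertip shows at about 0.078. So there is no contact yet, and I keep going down in small steps while watching the force.

```bash

python3 -m creep '[{"grip":-1,"tx":0,"ty":0,"tz":0.15,"spin":0},{"grip":-1,"tx":0,"ty":0,"tz":0.15,"spin":0},{"grip":-1,"tx":0,"ty":0,"tz":0,"spin":0}]' |grep -E "pos|contact"
python3 -m creep '[{"grip":-1,"tx":0,"ty":0,"tz":0.1,"spin":0},{"grip":-1,"tx":0,"ty":0,"tz":0,"spin":0},{"grip":-1,"tx":0,"ty":0,"tz":0,"spin":0}]' |grep -E "pos|contact"
```

```text
tool_pos: [0.4994, 0.0067, 0.0591]
contact_force: [0.2, -0.5, -0.5]
tool_pos: [0.4995, 0.0067, 0.0584]
contact_force: [0.2, -0.7, 0.1]
```

```bash

python3 -m creep '[{"grip":-1,"tx":0,"ty":0,"tz":0.1,"spin":0},{"grip":-1,"tx":0,"ty":0,"tz":0.1,"spin":0},{"grip":-1,"tx":0,"ty":0,"tz":0,"spin":0}]' |grep -E "pos|contact"
python3 - <<'E'
from h import *
im,d,c=snap('wrist'); P=pts(d,c)
print([(v,tuple(P[v,246].round(4))) for v in range(206,240,3)])
im,d,c=snap('top');P=pts(d,c)
E=np.array(c['extrinsics'])
E
```

```text
tool_pos: [0.4995, 0.0067, 0.0562]
contact_force: [-0.3, -0.2, 0.6]
[(206, (np.float64(0.4798), np.float64(0.0028), np.float64(0.0706))), (209, (np.float64(0.4816), np.float64(0.0026), np.float64(0.0708))), (212, (np.float64(0.4835), np.float64(0.0025), np.float64(0.0708))), (215, (np.float64(0.4853), np.float64(0.0023), np.float64(0.071))), (218, (np.float64(0.4874), np.float64(0.0021), np.float64(0.0705))), (221, (np.float64(0.4169), np.float64(0.0119), np.float64(0.2247))), (224, (np.float64(0.4914), np.float64(0.0018), np.float64(0.0701))), (227, (np.float64(0.4925), np.float64(0.0018), np.float64(0.0719))), (230, (np.float64(0.4894), np.float64(0.0023), np.float64(0.0819))), (233, (np.float64(0.4899), np.float64(0.0023), np.float64(0.0844))), (236, (np.float64(0.4902), np.float64(0.0024), np.float64(0.0873))), (239, (np.float64(0.4902), np.float64(0.0025), np.float64(0.0905)))]
```

```bash

python3 -m creep '[{"grip":-1,"tx":0,"ty":0,"tz":0.2,"spin":0},{"grip":-1,"tx":0,"ty":0,"tz":0.2,"spin":0},{"grip":-1,"tx":0,"ty":0,"tz":0,"spin":0}]' |grep -E "pos|contact"
python3 -m creep '[{"grip":-1,"tx":0,"ty":0,"tz":0.1,"spin":0},{"grip":-1,"tx":0,"ty":0,"tz":0.1,"spin":0},{"grip":-1,"tx":0,"ty":0,"tz":0,"spin":0}]' |grep -E "pos|contact"
python3 - <<'E'
from h import *
im,d,c=snap('wrist'); P=pts(d,c)
print([(v,tuple(P[v,246].round(4))) for v in range(206,242,3)])
E
```

```text
tool_pos: [0.4993, 0.0067, 0.052]
contact_force: [-0.0, -0.0, -0.4]
tool_pos: [0.4995, 0.0067, 0.0502]
contact_force: [0.1, 0.2, -0.6]
[(206, (np.float64(0.4772), np.float64(0.0031), np.float64(0.0709))), (209, (np.float64(0.479), np.float64(0.003), np.float64(0.071))), (212, (np.float64(0.4811), np.float64(0.0028), np.float64(0.0703))), (215, (np.float64(0.4826), np.float64(0.0027), np.float64(0.071))), (218, (np.float64(0.4847), np.float64(0.0025), np.float64(0.0704))), (221, (np.float64(0.4864), np.float64(0.0024), np.float64(0.0708))), (224, (np.float64(0.4884), np.float64(0.0022), np.float64(0.0705))), (227, (np.float64(0.4899), np.float64(0.0021), np.float64(0.0711))), (230, (np.float64(0.4898), np.float64(0.0022), np.float64(0.0751))), (233, (np.float64(0.4902), np.float64(0.0023), np.float64(0.0777))), (236, (np.float64(0.4901), np.float64(0.0024), np.float64(0.0815))), (239, (np.float64(0.4903), np.float64(0.0025), np.float64(0.0844)))]
```

```bash

python3 -m creep '[{"grip":-1,"tx":0,"ty":0,"tz":0.1,"spin":0},{"grip":-1,"tx":0,"ty":0,"tz":0.1,"spin":0},{"grip":-1,"tx":0,"ty":0,"tz":0,"spin":0}]' |grep -E "pos|contact"
python3 -m creep '[{"grip":-1,"tx":0,"ty":0,"tz":0.1,"spin":0},{"grip":-1,"tx":0,"ty":0,"tz":0.1,"spin":0},{"grip":-1,"tx":0,"ty":0,"tz":0,"spin":0}]' |grep -E "pos|contact"
python3 -m creep '[{"grip":-1,"tx":0,"ty":0,"tz":0.1,"spin":0},{"grip":-1,"tx":0,"ty":0,"tz":0,"spin":0}]' |grep -E "pos|contact"

```

```text
tool_pos: [0.4995, 0.0067, 0.0484]
contact_force: [-0.3, -0.4, 1.5]
tool_pos: [0.4994, 0.0067, 0.0464]
contact_force: [-1.0, 0.3, 3.7]
tool_pos: [0.4994, 0.0067, 0.0454]
contact_force: [-0.7, -0.1, 4.3]
```

Contact came at TCP of about 0.049 (the shut tips sit about 20 mm above the TCP), with the force at 4 N. I press about 6 mm in total, then ease off.

```bash

python3 -m creep '[{"grip":-1,"tx":0,"ty":0,"tz":0.1,"spin":0},{"grip":-1,"tx":0,"ty":0,"tz":0.1,"spin":0},{"grip":-1,"tx":0,"ty":0,"tz":0.05,"spin":0},{"grip":-1,"tx":0,"ty":0,"tz":0,"spin":0}]' |grep -E "pos|contact"
python3 -m creep '[{"grip":-1,"tx":0,"ty":0,"tz":-0.5,"spin":0},{"grip":-1,"tx":0,"ty":0,"tz":-1,"spin":0},{"grip":-1,"tx":0,"ty":0,"tz":-2.5,"spin":0},{"grip":-1,"tx":0,"ty":0,"tz":-2.5,"spin":0},{"grip":1,"tx":0,"ty":0,"tz":-2,"spin":0},{"grip":1,"tx":0,"ty":0,"tz":-1,"spin":0},{"grip":1,"tx":0,"ty":0,"tz":0,"spin":0},{"grip":1,"tx":0,"ty":0,"tz":0,"spin":0}]' |grep -E "pos|contact"
python3 -m creep '[{"grip":1,"tx":0,"ty":0,"tz":0,"spin":0},{"grip":1,"tx":0,"ty":0,"tz":0,"spin":0},{"grip":1,"tx":0,"ty":0,"tz":0,"spin":0},{"grip":1,"tx":0,"ty":0,"tz":0,"spin":0},{"grip":1,"tx":0,"ty":0,"tz":0,"spin":0}]' |grep -E "pos|contact|open"
python3 - <<'E'
from h import *
rel(.4998,.0072,.097,85.9)
im,d,c=snap('wrist','f.png'); P=pts(d,c)
Z=P[...,2]; m=(Z>.085)&(Z<.105)&(abs(P[...,0]-.5)<.05)&(abs(P[...,1]-.008)<.035)
q=P[m]; print(cv2.minAreaRect((q[:,:2]*1000).astype(np.float32)),np.median(q[:,2]),m.sum())
E
```

```text
tool_pos: [0.4994, 0.0067, 0.0428]
contact_force: [-1.7, 0.5, 5.4]
tool_pos: [0.4999, 0.0065, 0.1381]
contact_force: [-0.7, -0.3, -0.3]
tool_pos: [0.4993, 0.0067, 0.1374]
contact_force: [0.3, 0.6, -0.5]
opening: 0.661
t 8.12 tcp [0.4993 0.0067 0.1374] shift cm [-0.05  0.05  4.04] spin -0.0 tilt [-0.001  0.    -1.   ] F [ 0.3  0.6 -0.5] op 0.661 ff 0.0
((499.72418212890625, 6.357912063598633), (42.055213928222656, 65.79301452636719), 85.81072235107422) 0.09810182321046164 4369
```

View pics/f.png

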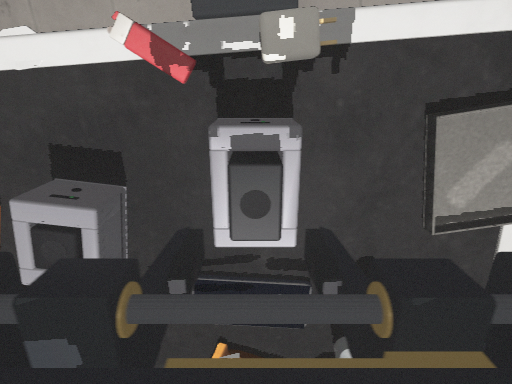

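The pack has sprung up: its top is at 0.098, the outline measures 42x66 mm, and the centre is (0.4997, 0.0064), seen around (255,200). I finish opening and measure where the open fingertips are.

```bash

python3 -m creep '[{"grip":1,"tx":0,"ty":0,"tz":0.5,"spin":0},{"grip":1,"tx":0,"ty":0,"tz":0.5,"spin":0},{"grip":1,"tx":0,"ty":0,"tz":0,"spin":0},{"grip":1,"tx":0,"ty":0,"tz":0,"spin":0},{"grip":1,"tx":0,"ty":0,"tz":0,"spin":0},{"grip":1,"tx":0,"ty":0,"tz":0,"spin":0}]' |grep -E "pos|contact|open"
python3 - <<'E'
from h import *
rel(.4997,.0066,.07,85.85)
im,d,c=snap('wrist'); P=pts(d,c)
Z=P[...,2]; t=r.get_state()['tool_pos']
m=(d>0)&(Z>.11)&(abs(P[...,0]-t[0])<.03)
for lo,hi in((-.075,-.03),(.03,.075)):
    k=m&(P[...,1]-t[1]>lo)&(P[...,1]-t[1]<hi); q=P[k]-t; print(k.sum(),np.percentile(q[:,2],[0.5,2,10]).round(4)); b=q[q[:,2]<np.percentile(q[:,2],3)]; print(b.min(0).round(4),b.max(0).round(4))
E
```

```text
tool_pos: [0.4996, 0.0067, 0.128]
contact_force: [0.3, -0.1, -0.3]
opening: 1.0
t 8.67 tcp [0.4996 0.0067 0.128 ] shift cm [-0.01 -0.01  5.8 ] spin 0.03 tilt [ 0.  0. -1.] F [ 0.3 -0.1 -0.3] op 1.0 ff 0.0
12591 [0.0246 0.0297 0.0482]
[-0.0156 -0.0577  0.0213] [ 0.006  -0.044   0.0325]
18132 [0.0253 0.032  0.0565]
[-0.0075  0.0421  0.0212] [0.0123 0.0575 0.0362]
```

The open tips are also about 20 mm above the reported TCP. I put the tips at about z=0.069 (TCP 0.049), just clear of the charger, and grip.

```bash

python3 -m creep '[{"grip":1,"tx":0,"ty":0,"tz":1.2,"spin":0},{"grip":1,"tx":0,"ty":0,"tz":2,"spin":0},{"grip":1,"tx":0,"ty":0,"tz":2,"spin":0},{"grip":1,"tx":0,"ty":0,"tz":1.5,"spin":0},{"grip":1,"tx":0,"ty":0,"tz":0.8,"spin":0},{"grip":1,"tx":0,"ty":0,"tz":0.4,"spin":0},{"grip":1,"tx":0,"ty":0,"tz":0,"spin":0},{"grip":1,"tx":0,"ty":0,"tz":0,"spin":0}]' 15 |grep -E "pos|contact|open"
python3 -m creep '[{"grip":-0.1,"tx":0,"ty":0,"tz":0,"spin":0},{"grip":-0.3,"tx":0,"ty":0,"tz":0,"spin":0},{"grip":-0.5,"tx":0,"ty":0,"tz":0,"spin":0},{"grip":-0.5,"tx":0,"ty":0,"tz":0,"spin":0},{"grip":-0.5,"tx":0,"ty":0,"tz":0,"spin":0},{"grip":-0.5,"tx":0,"ty":0,"tz":0,"spin":0},{"grip":-0.5,"tx":0,"ty":0,"tz":0,"spin":0},{"grip":-0.5,"tx":0,"ty":0,"tz":0,"spin":0}]' 15
```

```text
tool_pos: [0.4999, 0.0067, 0.0493]
contact_force: [0.4, 0.5, -0.6]
opening: 0.997
clock: 10.05
tool_pos: [0.4996, 0.0068, 0.049]
eef_rot: [0.036, 0.999, 0.0, 0.0]
contact_force: [-0.3, 0.1, 1.7]
opening: 0.479
finger_force: 15.0
```

```bash

python3 -m creep '[{"grip":-0.5,"tx":0,"ty":0,"tz":-0.5,"spin":0},{"grip":-0.5,"tx":0,"ty":0,"tz":-1,"spin":0},{"grip":-0.5,"tx":0,"ty":0,"tz":-1.5,"spin":0},{"grip":-0.5,"tx":0,"ty":0,"tz":-2,"spin":0},{"grip":-0.5,"tx":0,"ty":0,"tz":-2,"spin":0},{"grip":-0.5,"tx":0,"ty":0,"tz":-1,"spin":0},{"grip":-0.5,"tx":0,"ty":0,"tz":0,"spin":0},{"grip":-0.5,"tx":0,"ty":0,"tz":0,"spin":0}]'
python3 - <<'E'
from h import *
rel(.508,.2917,.11,95.0)
im,d,c=snap('wrist'); P=pts(d,c); Z=P[...,2]
t=r.get_state()['tool_pos']
m=(d>0)&(abs(P[...,0]-.5)<.033)&(abs(P[...,1]-.007)<.02); q=P[m]
h=np.histogram(q[:,2],bins=np.arange(0,.26,.01)); print(h[0])
E
```

```text
clock: 10.72
tool_pos: [0.4997, 0.0065, 0.1293]
eef_rot: [0.036, 0.999, 0.0, 0.0]
contact_force: [-0.1, -0.2, -1.0]
opening: 0.474
finger_force: 15.0
t 10.72 tcp [0.4997 0.0065 0.1293] shift cm [ 1.22 28.5   1.93] spin -9.13 tilt [ 0.001  0.    -1.   ] F [-0.1 -0.2 -1. ] op 0.474 ff 15.0
[   0    0    0    0 1135    0    0    0    0    0    0    0   10  212
  253  298  373 7396   35   37    0    0  630 3649 2561]
```

The pack is held: its top is at about 0.178 and the weight reads about 1 N. Now to the tray centre.

```bash

python3 -m creep '[{"grip":-0.5,"tx":0,"ty":0,"tz":0,"spin":-4.5},{"grip":-0.5,"tx":0,"ty":0,"tz":0,"spin":-4.6},{"grip":-0.5,"tx":-0.2,"ty":1.4,"tz":0,"spin":0},{"grip":-0.5,"tx":-0.3,"ty":2.4,"tz":0,"spin":0},{"grip":-0.5,"tx":-0.3,"ty":2.7,"tz":0,"spin":0},{"grip":-0.5,"tx":-0.3,"ty":2.7,"tz":0,"spin":0},{"grip":-0.5,"tx":-0.3,"ty":2.7,"tz":0,"spin":0},{"grip":-0.5,"tx":-0.3,"ty":2.7,"tz":0,"spin":0}]' >/dev/null
python3 -m creep '[{"grip":-0.5,"tx":-0.3,"ty":2.7,"tz":0,"spin":0},{"grip":-0.5,"tx":-0.3,"ty":2.7,"tz":0,"spin":0},{"grip":-0.5,"tx":-0.3,"ty":2.7,"tz":0,"spin":0},{"grip":-0.5,"tx":-0.3,"ty":2.7,"tz":0,"spin":0},{"grip":-0.5,"tx":-0.3,"ty":2.3,"tz":0,"spin":0},{"grip":-0.5,"tx":0,"ty":1.0,"tz":0,"spin":0},{"grip":-0.5,"tx":0,"ty":0,"tz":0,"spin":0},{"grip":-0.5,"tx":0,"ty":0,"tz":0,"spin":0}]'
python3 - <<'E'
from h import *
rel(.508,.2917,.0073,95.0)
im,d,c=snap('wrist','g.png')
E
```

```text
clock: 12.1
tool_pos: [0.5058, 0.2939, 0.1279]
eef_rot: [-0.044, 0.999, -0.001, -0.001]
contact_force: [0.5, -0.7, -0.7]
opening: 0.473
finger_force: 15.0
t 12.1 tcp [0.5058 0.2939 0.1279] shift cm [-0.22 -0.21 12.06] spin 0.0 tilt [-0.002 -0.003 -1.   ] F [ 0.5 -0.7 -0.7] op 0.473 ff 15.0
```

View pics/g.png

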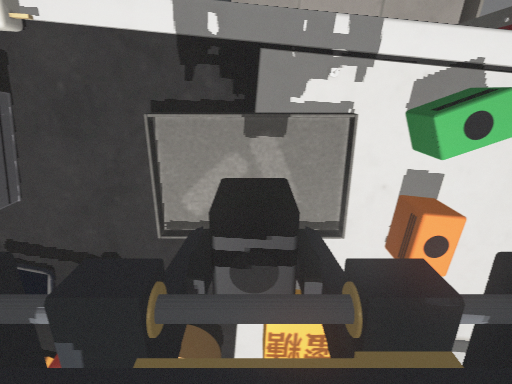

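The wrist view shows the pack (255,215) hanging over the middle of the empty tray (150–355, 115–240). I lower it.

```bash

python3 -m creep '[{"grip":-0.5,"tx":-0.2,"ty":-0.2,"tz":1,"spin":0},{"grip":-0.5,"tx":0,"ty":0,"tz":2,"spin":0},{"grip":-0.5,"tx":0,"ty":0,"tz":2.5,"spin":0},{"grip":-0.5,"tx":0,"ty":0,"tz":2.5,"spin":0},{"grip":-0.5,"tx":0,"ty":0,"tz":2,"spin":0},{"grip":-0.5,"tx":0,"ty":0,"tz":1,"spin":0},{"grip":-0.5,"tx":0,"ty":0,"tz":0.3,"spin":0},{"grip":-0.5,"tx":0,"ty":0,"tz":0,"spin":0}]' |grep -E "pos|contact"
python3 -m creep '[{"grip":-0.5,"tx":0,"ty":0,"tz":0.2,"spin":0},{"grip":-0.5,"tx":0,"ty":0,"tz":0.1,"spin":0},{"grip":-0.5,"tx":0,"ty":0,"tz":0.1,"spin":0},{"grip":-0.5,"tx":0,"ty":0,"tz":0,"spin":0},{"grip":-0.5,"tx":0,"ty":0,"tz":0,"spin":0}]' |grep -E "pos|contact"
```

```text
tool_pos: [0.5086, 0.2923, 0.0153]
contact_force: [0.5, 0.9, -0.7]
tool_pos: [0.5089, 0.2938, 0.0124]
contact_force: [0.4, -0.0, -0.6]
```

```bash

python3 -m creep '[{"grip":-0.5,"tx":0,"ty":0,"tz":0.1,"spin":0},{"grip":-0.5,"tx":0,"ty":0,"tz":0.1,"spin":0},{"grip":-0.5,"tx":0,"ty":0,"tz":0.1,"spin":0},{"grip":-0.5,"tx":0,"ty":0,"tz":0,"spin":0},{"grip":-0.5,"tx":0,"ty":0,"tz":0,"spin":0}]' |grep -E "pos|contact"
python3 -m creep '[{"grip":-0.5,"tx":0,"ty":0,"tz":0.1,"spin":0},{"grip":-0.5,"tx":0,"ty":0,"tz":0,"spin":0},{"grip":-0.5,"tx":0,"ty":0,"tz":0,"spin":0}]' |grep -E "pos|contact"
```

```text
tool_pos: [0.5086, 0.2935, 0.0088]
contact_force: [0.0, -0.5, -1.0]
tool_pos: [0.5086, 0.2935, 0.0079]
contact_force: [0.0, -0.3, -0.6]
```

```bash

python3 -m creep '[{"grip":-0.5,"tx":0,"ty":0,"tz":0.1,"spin":0},{"grip":-0.5,"tx":0,"ty":0,"tz":0,"spin":0},{"grip":-0.5,"tx":0,"ty":0,"tz":0,"spin":0}]' |grep -E "pos|contact"
python3 - <<'E'
from h import *
im,d,c=snap('wrist');P=pts(d,c)
m=(d>0)&(abs(P[...,0]-.5)<.04)&(abs(P[...,1]-.293)<.02)&(P[...,2]<.075); print(np.histogram(P[m][:,2],bins=np.arange(-.01,.08,.005)),np.median(P[m&(P[...,2]>.045)][:,2]))
E
```

```text
tool_pos: [0.5088, 0.2937, 0.007]
contact_force: [0.4, 0.3, -0.1]
(array([   0,    0, 1667,  232,  163,  160,  191,  198,  230,  236,  262,
        305,  680, 6686,    0,    0,   14]), array([-0.01 , -0.005,  0.   ,  0.005,  0.01 ,  0.015,  0.02 ,  0.025,
        0.03 ,  0.035,  0.04 ,  0.045,  0.05 ,  0.055,  0.06 ,  0.065,
        0.07 ,  0.075])) 0.05609447764631469
```

The pack top is at 0.056, so it stands on the tray floor (0.003 + 0.052). I release, back off and check.

```bash

python3 -m creep '[{"grip":-0.4,"tx":0,"ty":0,"tz":0.05,"spin":0},{"grip":-0.1,"tx":0,"ty":0,"tz":0,"spin":0},{"grip":0.2,"tx":0,"ty":0,"tz":0,"spin":0},{"grip":1,"tx":0,"ty":0,"tz":0,"spin":0},{"grip":1,"tx":0,"ty":0,"tz":0,"spin":0},{"grip":1,"tx":0,"ty":0,"tz":0,"spin":0},{"grip":1,"tx":0,"ty":0,"tz":0,"spin":0},{"grip":1,"tx":0,"ty":0,"tz":0,"spin":0}]' |grep -E "pos|contact|open"
python3 -m creep '[{"grip":1,"tx":0,"ty":0,"tz":-0.5,"spin":0},{"grip":1,"tx":0,"ty":0,"tz":-1.5,"spin":0},{"grip":1,"tx":0,"ty":0,"tz":-3,"spin":0},{"grip":1,"tx":0,"ty":0,"tz":-3,"spin":0},{"grip":1,"tx":0,"ty":0,"tz":-3,"spin":0},{"grip":1,"tx":0,"ty":0,"tz":-3,"spin":0},{"grip":1,"tx":0,"ty":0,"tz":-1,"spin":0},{"grip":1,"tx":0,"ty":0,"tz":0,"spin":0}]'
python3 - <<'E'
from h import *
im,d,c=snap('wrist','i.png');P=pts(d,c);Z=P[...,2]
m=(d>0)&(Z>.048)&(Z<.065)&(abs(P[...,0]-.51)<.06)&(abs(P[...,1]-.293)<.09);q=P[m];print('pack',cv2.minAreaRect((q[:,:2]*1000).astype(np.float32)),np.percentile(q[:,2],[5,50,95]).round(4))
im,d,c=snap('top');P=pts(d,c); k=(abs(P[...,0]-.544)<.012)&(abs(P[...,1]+.1817)<.012); print('short top',np.median(P[k][:,2]))
E
```

```text
tool_pos: [0.5086, 0.2935, 0.0063]
contact_force: [1.0, 0.6, 0.1]
opening: 0.901
clock: 15.53
tool_pos: [0.5103, 0.2946, 0.1594]
eef_rot: [-0.043, 0.999, 0.002, 0.003]
contact_force: [-0.1, 0.2, -0.4]
opening: 0.999
finger_force: 0.0
pack ((509.1168212890625, 292.14813232421875), (65.4426040649414, 42.482566833496094), 5.011966228485107) [0.0544 0.0561 0.0573]
short top 0.0696128781245373
```

View pics/i.png

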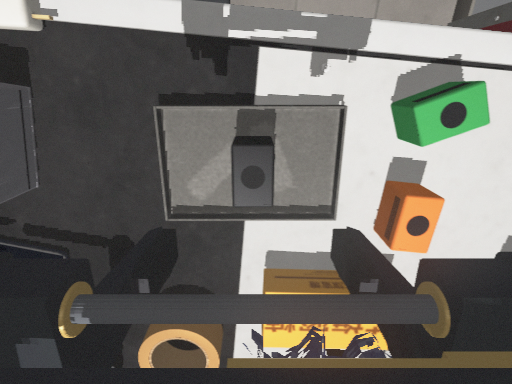

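The long pack stands upright in the middle of the tray at (253,172). The short pack is still latched, with its top at 0.0696, and the gripper is clear.

```bash
python3 -c "
from plant import workorder; print(workorder.finish_job())"
```

```text
the job is handed in; nothing more can be done
None
```

The long pack was pressed until it sprang up, lifted out and stood upright in the middle of the black tray, the short pack is still latched in its charger, and the job is handed in at about 16 s; no verdict came back.

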